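Shut up the jewellery chest at the night stall

TASK

Shut up the jewellery chest for the night: with the fingertips, push both of its drawers fully home, and push its standing glass lid over and down, gently and without slamming it, until it lies flat and shut. Nothing needs to be gripped or picked up, and the loose wares standing round the chest must be left where they are.

Things in the scene. Friction and masses are not known exactly. Their poses are not given: they have to be found in the camera images.
- chest: dark wooden jewellery chest on rubber feet that grip: it does not slide or move. It is the only thing on the table with drawers and a hinged lid. 170 deep (x) x 260 wide (y) x 115 high without its lid. Origin: centre of the underside, on the table. Its front, where the drawers are, faces its -x; the lid is hinged along the top of its back (+x) side; z up.
- lid (a joint): angle of the glazed lid, rad: 0 = shut flat on the chest, 1.57 = upright, 1.9 = leaning back on its stop. Wooden frame 170 from hinge to front x 260 wide x 16 thick, rails 24 wide, the pane recessed 4 below its outer face, about 0.32 kg. The hinge is stiff (0.45 N m): the lid stays at any angle and does not fall; 1 to 5 N at its front rail moves it.
- lid_front (a point): point on the lid's outer (upper) face, middle of the front rail, 158 mm from the hinge line; moves with the lid. Lid's axes: x from front edge to hinge, y along the hinge, z out of the outer face. A brass tab 6 long sticks out of the front edge. The glass is delicate: over 40 N of fingers on the lid is rough.
- lid_hinge (a point): middle of the lid's hinge line, at 115 mm height on the chest's top back edge (85 mm behind the chest's centre); fixed to the chest and with its axes. The lid turns about the y axis here. The lid's underside passes through this line, its outer face lies 16 mm beyond.
- drawer_l (a joint): how far the left drawer, as seen by someone facing the chest's front (chest's +y side) is pulled out, m: 0 = fully home, front flush with the chest, against its stop; it can come out to 0.11. Front panel 112 wide x 40 high, 16 to 56 mm above the table. Runs stiffly: about 1.5 N moves it and it stays where it is left.
- drawer_l_knob (a point): middle of the outer end of this drawer's round brass knob (16 across), which stands 16 mm out from the middle of the drawer front, 36 mm above the table; moves with the drawer. Axes as the chest's: the drawer goes in along +x
- drawer_r (a joint): how far the right drawer, as seen by someone facing the chest's front (chest's -y side) is pulled out, m: 0 = fully home, front flush with the chest, against its stop; it can come out to 0.11. Front panel 112 wide x 40 high, 16 to 56 mm above the table. Runs stiffly: about 1.5 N moves it and it stays where it is left.
- drawer_r_knob (a point): middle of the outer end of this drawer's round brass knob (16 across), which stands 16 mm out from the middle of the drawer front, 36 mm above the table; moves with the drawer. Axes as the chest's: the drawer goes in along +x
- gourd: bottle gourd, tan, 54 across, 87 tall (mm), loose on the table near the chest; to be left alone. Origin: centre of its underside
- ring_box: closed dark-red ring box 53 x 53 x 41 (mm), loose on the table near the chest; to be left alone. Origin: centre of its underside
- bell: brass hand bell, 60 across, 94 tall (mm), loose on the table near the chest; to be left alone. Origin: centre of its underside
- bangle: pale green bangle lying flat, 76 outside, 58 inside, 11 high (mm), loose on the table near the chest; to be left alone. Origin: centre of its underside
- walnut_bowl: white bowl heaped with walnuts, 110 across, 57 high (mm), loose on the table near the chest; to be left alone. Origin: centre of its underside
- snuff_bottle: small blue ceramic bottle, 46 across, 71 tall (mm), loose on the table near the chest; to be left alone. Origin: centre of its underside
- magnifier: hand magnifier lying flat: lens rim 48 across, 10 high, at the origin, handle to 98 mm along +x (mm), loose on the table near the chest; to be left alone. Origin: centre of its underside

How it is judged:
At the end, for the whole second after the job is handed in: Lid within 0.035 rad of shut (6 mm at its front edge), both drawers within 4 mm of fully home, and every loose ware within 20 mm of where it stood (value of joint lid below 0.035 rad and value of joint each of drawer_l, drawer_r below 0.004 m and distance of each of gourd, ring_box, bell, bangle, walnut_bowl, snuff_bottle, magnifier from where it was at the start of the episode below 0.02 m); the robot touches nothing.
It fails at once if the lid is slammed: it turns shut faster than 1.5 rad/s in its last 0.3 rad (value of joint lid below 0.3 rad and velocity of joint lid below -1.5 rad/s).
It fails at once if the glass lid is pushed with more than 40 N (contact force between the fingers and lid above 40 N).
It fails at once if one of the loose wares is lifted, carried, knocked over or shifted by more than 20 mm (distance of any of gourd, ring_box, bell, bangle, walnut_bowl, snuff_bottle, magnifier from where it was at the start of the episode above 0.02 m or angle between any of gourd, ring_box, bell, bangle, walnut_bowl, snuff_bottle, magnifier's own z axis and vertical above 0.35 rad).
It also fails if it takes over 58 s, if anything falls off the work surface, if the arm or the gripper's body presses on something with over 40 N, if the wrist force passes 120 N, or if a joint passes its speed limit or range.

ROBOT

A 6-joint arm with a two-finger parallel gripper is mounted at the origin on the work surface. World frame = base frame: x ahead of the robot, y to its left, z up, the work surface at z = 0. Lengths are in m, angles in rad, forces in N, time in s.
With the tool pointing down it reaches from about 0.375 to 0.9 m from the base axis. Payload 3.1 kg.
Tool frame: the origin (TCP) lies on the centre line of the jaws, within the pads' length; the fingertips stand 17 mm ahead of it and the grasp point (between the pads) lies 2 mm behind it; y points along the fingers, z is the direction in which the jaws open and shut, and the axes are right-handed (so a half turn about y gives the same grasp; the last joint's range is limited). The gripper opens to 85 mm and grips with 20 to 120 N. Pads are 22 mm wide; open, the fingers measure 114 mm over their backs; the gripper's body (76 mm by 85 mm) begins 54 mm behind the grasp point. The pads swing forward as they close: fully open they stand 13 mm farther back than shut.
Start: joints at [1.071, 0.527, 1.433, -0, 1.181, -0.178], TCP at [0.198, 0.593, 0.248] pointing down, gripper open.
Joint ranges: [-3.08, 3.08], [-0.75, 2.2], [0.22, 2.44], [-1.43, 4.57], [0, 2.65], [-2.85, 2.85]. Speed limits (rad/s): [2.79, 2.79, 3.14, 3.14, 3.14, 3.14].

INTERFACE

Orientations are given as a unit quaternion [x, y, z, w].
In Python, from station import manip gives the robot as it stands.
- The arm moves only by the shell command python3 -m handwheel 'ROWS' [FORCE]. ROWS is JSON, one flat list of numbers, 7 for each row, row after row: the shift along the tool's x, y, z in cm, then the turn, a rotation vector about the tool's x, y, z in rad, then the finger opening in cm, from 0 to 8.54. A call has 1 to 10 rows; each row is the pose to reach, as a shift and turn from the pose commanded when the call began, along the tool's axes at that moment; what a row does not reach only later rows make up. A row lasts 1/12 s, in which the tool goes at most 41.7 mm and 7.16 degrees, less where a joint would pass 70% of its speed; a pose out of reach is approached as far as the arm can. A call with a gripper value outside its range is refused whole. The fingers move at their own pace and stop on an object; FORCE is the grip in N (left out, the last holds). Time passes only in rows, so rows that repeat a pose let the fingers close. It gives the time, the measured TCP pose, the force and the opening at its end, in the units of the state.
- manip.sense(): the state, without advancing time (a new reading comes with each control period).
- manip.snapshot(name): name is "scene" or "side" or "wrist"; returns a dict with "frame" (384x512x3 uint8, red, green, blue), "depth" (384x512 float32, m along the optical axis (not along the pixel's ray), 0 where there is no reading), "camera_matrix" (3x3 intrinsics, pixels), "rvec" (rotation vector, rad) and "tvec" (3), from world to camera coordinates, as OpenCV has them. Camera axes: x right, y down, z forward; pixel columns grow to the right and rows downward; lengths in m; the calibration is good to about 2 mm. A picture is of the moment at which its call begins.
- manip.sign_off(): hands the job in, once; it reports no verdict.
The state is a dict: "t": time; "q": joint angles; "qd": joint speeds; "tau": joint torques, N m; "tcp_pos": TCP position; "tool_rot": TCP orientation; "force": force on the tool from outside, world axes, zero at the start; "ft_torque": the same for the moment, N m; "finger_gap": opening from 0.0 (shut) to 1.0 (fully open).
Only numpy, scipy, OpenCV 4.12 (cv2) and the standard library are available. Lean on these libraries where they do the work, as an engineer would, in place of code of your own. Each camera call takes 0.05 s, during which the arm holds its last target.

## Working session

There is one attempt and no reset: what is moved stays moved. The work goes in short steps, Python scripts to look and compute and a shell command to move; the robot and the scene stay as the last step left them, time stands still between calls to the robot, and variables do not carry over. Pictures are saved under pics/ and viewed, and the job is handed in when it is done.

```bash
mkdir -p pics; ls; python3 - <<'E'
from station import manip
import cv2
print(manip.sense())
for n in ("scene","side","wrist"):
    s=manip.snapshot(n); cv2.imwrite(f"pics/{n}0.png",s["frame"][:,:,::-1])
    import numpy as np
    np.savez(f"pics/{n}0.npz",**s)
E
```

```text
pics
{'t': 0.0, 'q': array([ 1.07051113e+00,  5.28500663e-01,  1.43391247e+00,  2.67099696e-05,
        1.18138950e+00, -1.78517991e-01]), 'qd': array([-0.0005815 , -0.0009719 ,  0.00097272,  0.00107953, -0.00033216,
        0.00076141]), 'tau': array([ 2.18005291e-03, -4.42355239e+01, -1.78026295e+01, -4.77979017e-05,
        8.31502606e-03, -3.99999500e-08]), 'tcp_pos': array([0.19729589, 0.59232374, 0.24730915]), 'tool_rot': array([ 0.69870816, -0.1135436 ,  0.11300688, -0.69724042]), 'force': array([-0.46555328, -0.34667445, -0.88448725]), 'ft_torque': array([-0.0556525 ,  0.05386163, -0.01850624]), 'finger_gap': 0.9993933325740919}
```

View pics/scene0.png

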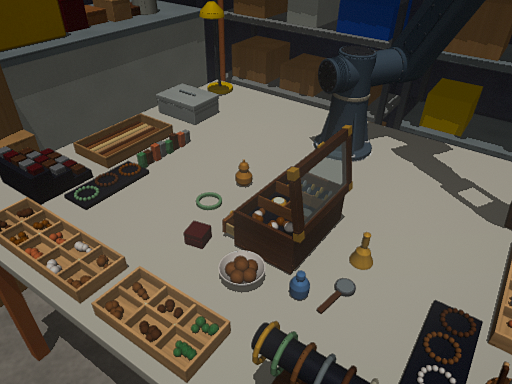

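View pics/side0.png

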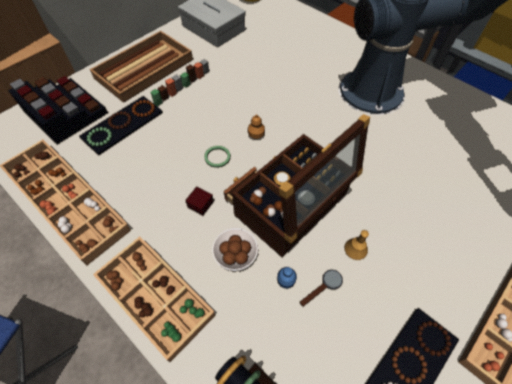

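View pics/wrist0.png

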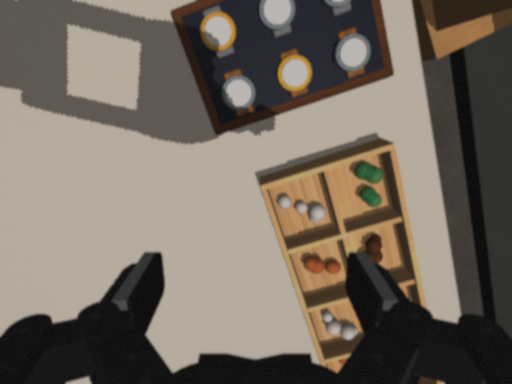

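```bash
cat > h.py <<'E'
import numpy as np, cv2
def load(f): return dict(np.load(f))
def cloud(s):
    d=s["depth"]; K=s["camera_matrix"]; R=cv2.Rodrigues(s["rvec"])[0]; t=s["tvec"].ravel()
    v,u=np.mgrid[:d.shape[0],:d.shape[1]]
    p=np.stack([(u-K[0,2])/K[0,0]*d,(v-K[1,2])/K[1,1]*d,d],-1)
    w=(p-t)@R; w[d==0]=np.nan
    return w
def proj(s,P): return cv2.projectPoints(np.array(P,float).reshape(-1,3),s["rvec"],s["tvec"],s["camera_matrix"],None)[0].reshape(-1,2)
E
python3 - <<'E'
from h import *
for n,(x0,y0,x1,y1) in (("scene",(180,110,390,320)),("side",(180,100,390,310))):
    s=load(f"pics/{n}0.npz"); print(n, -cv2.Rodrigues(s["rvec"])[0].T@s["tvec"].ravel())
    c=cv2.resize(s["frame"][y0:y1,x0:x1,::-1],(0,0),fx=2.8,fy=2.8,interpolation=cv2.INTER_CUBIC)
    c=np.clip(c.astype(float)*1.6,0,255).astype(np.uint8)
    for k in range(0,210,20):
        cv2.putText(c,str(x0+k),(int(k*2.8),8),0,.3,(0,0,255)); cv2.putText(c,str(y0+k),(0,int(k*2.8)),0,.3,(0,0,255))
    cv2.imwrite(f"pics/{n}0c.png",c)
# top map
img=np.zeros((560,700,3),np.uint8)
zb=np.full((560,700),-9.)
for n in("scene","side"):
    s=load(f"pics/{n}0.npz");w=cloud(s).reshape(-1,3);f=s["frame"].reshape(-1,3)
    o=np.argsort(w[:,2])
    for i in o:
        x,y,z=w[i]
        if not np.isfinite(x) or z>.35 or z<-.02: continue
        r=int((0.95-x)*800); c=int((.45-y)*800)   # x up, y left
        if 0<=r<560 and 0<=c<700 and z>zb[r,c]: zb[r,c]=z; img[r:r+2,c:c+2]=np.clip(f[i][::-1]*1.4,0,255)
for k in range(7):
    cv2.putText(img,f"y{.45-k*.1:.2f}",(k*80,10),0,.35,(0,0,255)); cv2.putText(img,f"x{.95-k*.1:.2f}",(0,k*80+4),0,.35,(0,0,255))
cv2.imwrite("pics/top0.png",img)
E
```

```text
scene [1.242423   0.46481328 0.7051743 ]
side [0.95162885 0.35368524 0.82852396]
```

View pics/scene0c.png

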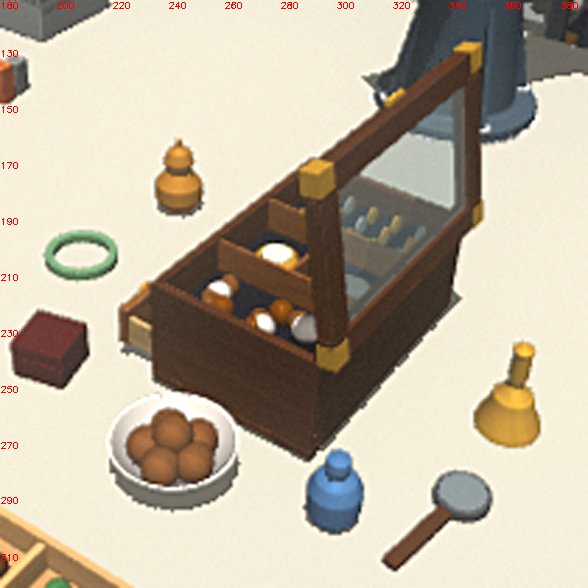

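View pics/side0c.png

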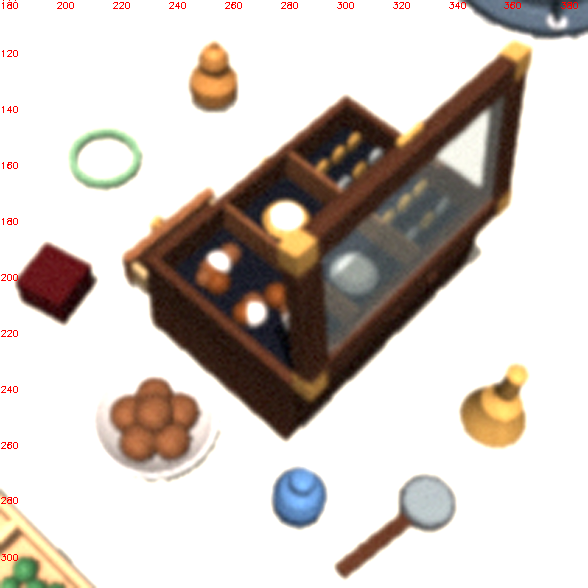

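View pics/top0.png

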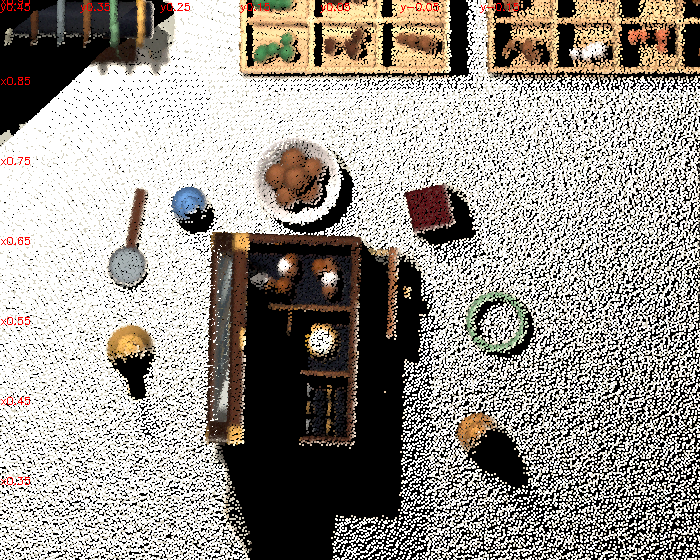

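```bash
python3 - <<'E'
from h import *
P=[]
for n in("scene","side"):
    s=load(f"pics/{n}0.npz");w=cloud(s).reshape(-1,3);f=s["frame"].reshape(-1,3); P.append(w[np.isfinite(w[:,0])])
    tab=P[-1]; m=(abs(tab[:,2])<.01)&(tab[:,0]>.3)&(tab[:,0]<.8)&(abs(tab[:,1])<.3); print(n,"table z",np.median(tab[m,2]))
P=np.vstack(P)
b=P[(P[:,0]>.3)&(P[:,0]<.72)&(P[:,1]>-.12)&(P[:,1]<.25)&(P[:,2]>.008)]
# chest front-top rim
r=b[(abs(b[:,2]-.115)<.006)&(b[:,1]<.12)]
print(len(r),r.min(0),r.max(0))
rr=cv2.minAreaRect((b[(abs(b[:,2]-.113)<.008)&(b[:,0]>.38)&(b[:,0]<.68)&(b[:,1]>-.02)][:,:2]*1000).astype(np.float32)); print(rr)
# front rim line: for bins of x min y
for x in np.arange(.40,.66,.02):
    q=r[(abs(r[:,0]-x)<.01)]
    l=b[(b[:,2]>.24)&(abs(b[:,0]-x)<.01)]
    print(round(x,2), np.percentile(q[:,1],[1,99]).round(4) if len(q) else None, l[:,1].min().round(4) if len(l) else None,l[:,1].max().round(4) if len(l) else None,l[:,2].max().round(4) if len(l) else None)
# far end face x
e=b[(b[:,2]>.03)&(b[:,2]<.1)&(b[:,1]>.02)&(b[:,1]<.15)&(b[:,0]>.63)]
A=np.c_[e[:,1],np.ones(len(e))];print("far end",np.linalg.lstsq(A,e[:,0],rcond=None)[0],np.median(e[:,0]))
# back face y
e=b[(b[:,2]>.03)&(b[:,2]<.1)&(b[:,0]>.42)&(b[:,0]<.64)&(b[:,1]>.15)&(b[:,1]<.2)]
A=np.c_[e[:,0],np.ones(len(e))];print("back",np.linalg.lstsq(A,e[:,1],rcond=None)[0],np.median(e[:,1]))
# lid outer face
l=b[(b[:,2]>.14)&(b[:,2]<.27)]
print("lid",l.min(0),l.max(0))
for z in np.arange(.13,.30,.02):
    q=l[abs(l[:,2]-z)<.006]
    if len(q): print(round(z,2),np.percentile(q[:,1],[2,50,98]).round(4))
# things beyond front
d=b[(b[:,1]<-.005)&(b[:,0]>.38)&(b[:,0]<.68)&(b[:,2]>.012)]
for k in d[::7]: print(k.round(3),end=' ')
E
```

```text
scene table z -0.00035747135203460865
side table z 0.0014453757865668022
1438 [ 0.39067645 -0.00068132  0.1090214 ] [0.65638397 0.11936229 0.11983856]
((525.5059814453125, 96.42601776123047), (188.0432586669922, 265.0657043457031), 88.46082305908203)
0.4 [0.0075 0.0754] 0.1459 0.1708 0.2875
0.42 [0.006  0.0167] 0.1457 0.1713 0.2883
0.44 [0.005  0.0164] 0.1453 0.1664 0.2878
0.46 [0.0051 0.0161] 0.1446 0.1659 0.2874
0.48 [0.0057 0.073 ] 0.1453 0.1653 0.2874
0.5 [0.0035 0.0146] 0.1441 0.1646 0.2874
0.52 [0.0025 0.0141] 0.1444 0.1649 0.2915
0.54 [0.0032 0.0895] 0.1426 0.1636 0.2909
0.56 [0.0028 0.107 ] 0.1425 0.1629 0.2882
0.58 [0.0014 0.0132] 0.1425 0.1624 0.2871
0.6 [0.0007 0.0113] 0.1415 0.1622 0.2867
0.62 [0.0004 0.0104] 0.1402 0.1616 0.2871
0.64 [-0.      0.1162] 0.1388 0.1646 0.2888
far end [-0.04851922  0.67113113] 0.655458887723237
back [-0.02852357  0.18865758] 0.1733104076295695
lid [0.39385278 0.14131643 0.14000426] [0.658897   0.18922641 0.26999407]
0.15 [0.1691 0.1795 0.1871]
0.17 [0.1651 0.1759 0.1834]
0.19 [0.1607 0.1722 0.1802]
0.21 [0.1577 0.1687 0.1763]
0.23 [0.154  0.1
[... 1966 characters left out ...]
45  0.059] [ 0.616 -0.038  0.047] [ 0.668 -0.093  0.044] [ 0.63  -0.038  0.058] [ 0.675 -0.097  0.043] [ 0.663 -0.083  0.043] [ 0.628 -0.037  0.051] [ 0.672 -0.089  0.043] [ 0.64  -0.043  0.053] [ 0.622 -0.037  0.04 ] [ 0.669 -0.081  0.043] [ 0.641 -0.039  0.055] [ 0.68  -0.088  0.043] [ 0.668 -0.074  0.044] [ 0.638 -0.039  0.046] [ 0.677 -0.08   0.042] [ 0.664 -0.068  0.041] [ 0.635 -0.03   0.048] [ 0.672 -0.07   0.043] [ 0.639 -0.038  0.04 ] [ 0.678 -0.071  0.044] [ 0.639 -0.047  0.026] [ 0.636 -0.022  0.049] [ 0.662 -0.069  0.023] [ 0.638 -0.024  0.044] [ 0.663 -0.068  0.021] [ 0.638 -0.025  0.038] [ 0.66  -0.068  0.012] [ 0.674 -0.067  0.025] [ 0.68  -0.064  0.029] [ 0.676 -0.066  0.019]
```

```bash
python3 - <<'E'
from h import *
from scipy.spatial.transform import Rotation as R
print(R.from_quat([ 0.69870816, -0.1135436 ,  0.11300688, -0.69724042]).as_matrix().round(3))
# knob left region
for n in("scene","side"):
    s=load(f"pics/{n}0.npz");w=cloud(s).reshape(-1,3)
    d=w[(w[:,1]<-.003)&(w[:,1]>-.1)&(w[:,0]>.36)&(w[:,0]<.53)&(w[:,2]>.005)]
    print(n,d.round(3).tolist())
    print(proj(s,[[.465,-.012,.04]]))
E
```

```text
[[ 0.949 -0.001  0.316]
 [-0.316 -0.002  0.949]
 [-0.    -1.    -0.002]]
scene []
[[270.02914061 196.46465109]]
side [[0.384, -0.063, 0.006], [0.41, -0.08, 0.005], [0.426, -0.074, 0.006], [0.46, -0.031, 0.046], [0.487, -0.097, 0.005], [0.492, -0.096, 0.006], [0.507, -0.09, 0.006], [0.482, -0.055, 0.005], [0.527, -0.044, 0.054], [0.53, -0.034, 0.052], [0.528, -0.035, 0.045]]
[[277.92984134 162.11059158]]
```

```bash
python3 -m handwheel '[1.5,-1,-0.9,0,-0.05,0,0, 4,-2,-2.4,0,-0.12,0,0, 7,-4,-4.2,0,-0.2,0,0, 10,-5.3,-6,0,-0.29,0,0, 13,-5.3,-7.8,0,-0.29,0,0, 16,-5.3,-9.6,0,-0.29,0,0, 19,-5.3,-11.4,0,-0.29,0,0, 22,-5.3,-13.2,0,-0.29,0,0, 25,-5.3,-15,0,-0.29,0,0, 28,-5.3,-16.8,0,-0.29,0,0]'; python3 - <<'E'
from station import manip
from scipy.spatial.transform import Rotation as R
s=manip.sense(); print(s['t'],s['tcp_pos'],s['force'],R.from_quat(s['tool_rot']).as_matrix().round(3))
E
```

```text
t: 0.98
tcp_pos: [0.4108, 0.3434, 0.3012]
tool_rot: [0.707, -0.011, 0.011, -0.707]
force: [0.5, -0.6, -0.5]
finger_gap: -0.0
0.9833 [0.41076178 0.34344443 0.30118863] [ 0.46456693 -0.64715653 -0.51329857] [[ 0.999 -0.     0.032]
 [-0.032 -0.     0.999]
 [-0.    -1.    -0.   ]]
```

```bash
python3 -m handwheel '[3,0,-3,0,0,0,0, 6,0,-6,0,0,0,0, 9,0,-9,0,0,0,0, 11,0,-11.5,0,0,0,0, 11.8,0,-12.4,0,0,0,0, 11.8,0,-12.4,0,0,0,0]'; python3 - <<'E'
from h import *
from station import manip
for n in("scene","wrist"):
    s=manip.snapshot(n);np.savez(f"pics/{n}1.npz",**s);cv2.imwrite(f"pics/{n}1.png",s["frame"][:,:,::-1])
s=load("pics/scene1.npz");w=cloud(s).reshape(-1,3)
g=w[(abs(w[:,0]-.525)<.05)&(w[:,1]>.19)&(w[:,1]<.245)&(w[:,2]>.2)&(w[:,2]<.34)]
for z in np.arange(.27,.34,.01):
    q=g[abs(g[:,2]-z)<.005]
    if len(q): print(round(z,2),q.min(0),q.max(0))
E
```

```text
t: 1.48
tcp_pos: [0.526, 0.2149, 0.3009]
tool_rot: [0.707, -0.013, 0.013, -0.707]
force: [0.9, 0.0, 0.5]
finger_gap: 0.0
0.28 [0.5347658 0.2170543 0.2849383] [0.5347658 0.2170543 0.2849383]
0.29 [0.52211719 0.2013515  0.28534132] [0.53795093 0.22787399 0.29495335]
0.3 [0.51813958 0.20128231 0.29509035] [0.53748717 0.2286987  0.30458678]
0.31 [0.51907067 0.20065672 0.30506828] [0.53912103 0.22867466 0.31465474]
0.32 [0.52148443 0.1973694  0.31520192] [0.53858344 0.23040584 0.3249833 ]
0.33 [0.51584058 0.1919607  0.32515523] [0.54092094 0.24461303 0.33481932]
0.34 [0.51340239 0.19035064 0.33505394] [0.54126509 0.24401872 0.33999519]
```

View pics/scene1.png

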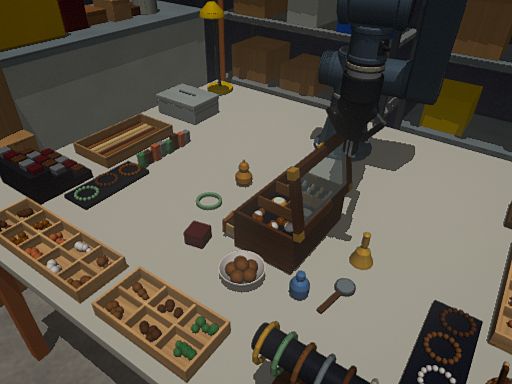

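View pics/wrist1.png

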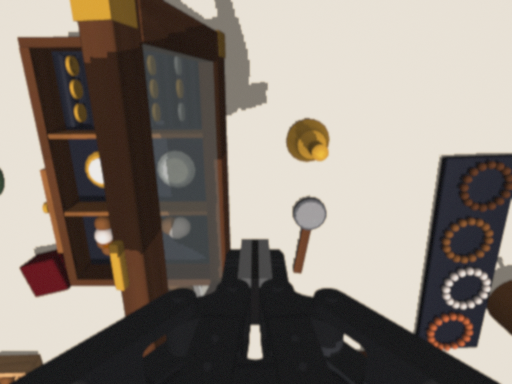

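```bash
python3 - <<'E'
import numpy as np
for a in np.arange(1.4,-.03,-.05):
    y=.1735-.158*np.cos(a)+.016*np.sin(a)+.0145; z=.115+.158*np.sin(a)+.016*np.cos(a)+.017
    print(round(a,2), "y,z cm from (.2149,.3009):", round(-(z-.3009)*100,2), round((y-.2149)*100,2))
E
python3 -m handwheel '[0,0.5,-1.5,0,0,0,0, 0,1,-2.8,0,0,0,0, 0,1,-3.5,0,0,0,0, 0,1,-3.8,0,0,0,0, 0,1,-4,0,0,0,0]'
```

```text
1.4 y,z cm from (.2149,.3009): 1.05 -3.8
1.35 y,z cm from (.2149,.3009): 1.12 -4.59
1.3 y,z cm from (.2149,.3009): 1.24 -5.37
1.25 y,z cm from (.2149,.3009): 1.39 -6.15
1.2 y,z cm from (.2149,.3009): 1.58 -6.92
1.15 y,z cm from (.2149,.3009): 1.81 -7.68
1.1 y,z cm from (.2149,.3009): 2.08 -8.43
1.05 y,z cm from (.2149,.3009): 2.39 -9.16
1.0 y,z cm from (.2149,.3009): 2.73 -9.88
0.95 y,z cm from (.2149,.3009): 3.11 -10.58
0.9 y,z cm from (.2149,.3009): 3.52 -11.26
0.85 y,z cm from (.2149,.3009): 3.96 -11.92
0.8 y,z cm from (.2149,.3009): 4.44 -12.55
0.75 y,z cm from (.2149,.3009): 4.95 -13.16
0.7 y,z cm from (.2149,.3009): 5.49 -13.74
0.65 y,z cm from (.2149,.3009): 6.05 -14.3
0.6 y,z cm from (.2149,.3009): 6.65 -14.83
0.55 y,z cm from (.2149,.3009): 7.27 -15.32
0.5 y,z cm from (.2149,.3009): 7.91 -15.79
0.45 y,z cm from (.2149,.3009): 8.58 -16.22
0.4 y,z cm from (.2149,.3009): 9.26 -16.62
0.35 y,z cm from (.2149,.3009): 9.97 -16.98
0.3 y,z cm from (.2149,.3009): 10.69 -17.31
0.25 y,z cm from (.2149,.3009): 11.43 -17.6
0.2 y,z cm from (.2149,.3009): 12.18 -17.86
0.15 y,z cm from (.2149,.3009): 12.95 -18.07
0.1 y,z cm from (.2149,.3009): 13.72 -18.25
0.05 y,z cm from (.2149,.3009): 14.5 -18.39
-0.0 y,z cm from (.2149,.3009): 15.29 -18.49
t: 2.0
tcp_pos: [0.5224, 0.1776, 0.2915]
tool_rot: [-0.707, 0.011, -0.011, 0.707]
force: [-0.4, 0.0, -0.4]
finger_gap: 0.001
```

```bash
python3 -m handwheel '[0,0.05,-0.4,0,0,0,0, 0,0.1,-0.8,0,0,0,0, 0,0.24,-1.37,0,0,0,0, 0,0.39,-2.15,0,0,0,0, 0,0.58,-2.92,0,0,0,0]'; python3 -m handwheel '[0,0.23,-0.76,0,0,0,0, 0,0.5,-1.51,0,0,0,0, 0,0.81,-2.24,0,0,0,0, 0,1.15,-2.96,0,0,0,0]'
```

```text
t: 2.42
tcp_pos: [0.5223, 0.1478, 0.2859]
tool_rot: [-0.707, 0.011, -0.012, 0.707]
force: [1.5, 0.9, 3.8]
finger_gap: 0.002
t: 2.75
tcp_pos: [0.5212, 0.1174, 0.2738]
tool_rot: [0.707, -0.011, 0.012, -0.707]
force: [-0.1, 1.6, 2.6]
finger_gap: -0.002
```

```bash
cat > snap.py <<'E'
import sys
from h import *
from station import manip
for n in sys.argv[2:]:
    s=manip.snapshot(n);np.savez(f"pics/{n}{sys.argv[1]}.npz",**s);cv2.imwrite(f"pics/{n}{sys.argv[1]}.png",s["frame"][:,:,::-1])
    if n!="wrist":
        c=s["frame"][90:320,170:400,::-1]; cv2.imwrite(f"pics/{n}{sys.argv[1]}c.png",np.clip(cv2.resize(c,(0,0),fx=2.5,fy=2.5,interpolation=cv2.INTER_CUBIC)*1.5,0,255))
E
python3 snap.py 2 scene
```

```text
[ WARN:0@2.572] global loadsave.cpp:1063 imwrite_ Unsupported depth image for selected encoder is fallbacked to CV_8U.
```

View pics/scene2c.png

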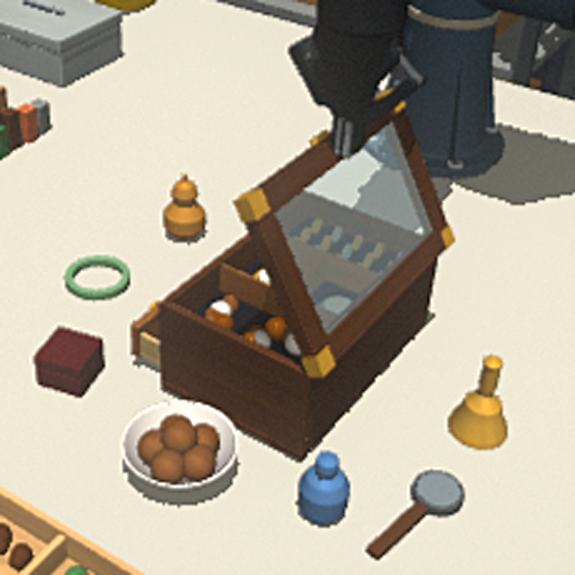

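```bash
python3 -m handwheel '[0,0.38,-0.7,0,0,0,0, 0,0.79,-1.38,0,0,0,0, 0,1.23,-2.04,0,0,0,0, 0,1.71,-2.67,0,0,0,0, 0,2.22,-3.28,0,0,0,0, 0,2.76,-3.86,0,0,0,0, 0,3.32,-4.42,0,0,0,0, 0,3.92,-4.95,0,0,0,0]'
```

```text
t: 3.47
tcp_pos: [0.5194, 0.0683, 0.2342]
tool_rot: [0.707, -0.011, 0.011, -0.707]
force: [0.0, -0.2, 2.8]
finger_gap: 0.001
```

```bash
python3 -m handwheel '[0,0.62,-0.49,0,0,0,0, 0,1.26,-0.96,0,0,0,0, 0,1.93,-1.39,0,0,0,0, 0,2.61,-1.79,0,0,0,0, 0,3.32,-2.15,0,0,0,0, 0,4.04,-2.48,0,0,0,0, 0,4.48,-2.65,0,0,0,0, 0,4.93,-2.82,0,0,0,0, 0,5.23,-2.93,0,0,0,0, 0,5.53,-3.03,0,0,0,0]'
python3 -m handwheel '[0,0.3,-0.1,0,0,0,0, 0,0.6,-0.2,0,0,0,0, 0,0.9,-0.25,0,0,0,0, 0,1.2,-0.35,0,0,0,0, 0,1.5,-0.4,0,0,0,0, 0,1.8,-0.45,0,0,0,0, 0,2.1,-0.5,0,0,0,0, 0,2.3,-0.53,0,0,0,0, 0,2.5,-0.56,0,0,0,0, 0,2.7,-0.58,0,0,0,0]'
```

```text
t: 4.3
tcp_pos: [0.5182, 0.0387, 0.1791]
tool_rot: [-0.707, 0.011, -0.011, 0.707]
force: [0.0, -0.1, 1.1]
finger_gap: -0.002
t: 5.13
tcp_pos: [0.5183, 0.0329, 0.1523]
tool_rot: [0.707, -0.011, 0.011, -0.707]
force: [0.5, -1.3, 1.9]
finger_gap: 0.002
```

```bash
python3 -m handwheel '[0,0.1,0,0,0,0,0, 0,0.2,0,0,0,0,0, 0,0.3,0,0,0,0,0, 0,0.3,0,0,0,0,0]'; python3 -m handwheel '[0,0.1,0,0,0,0,0, 0,0.1,0,0,0,0,0]'; python3 snap.py 3 scene side 2>/dev/null
```

```text
t: 5.47
tcp_pos: [0.5184, 0.0331, 0.1494]
tool_rot: [-0.707, 0.011, -0.011, 0.707]
force: [0.5, 0.9, 1.5]
finger_gap: -0.003
t: 5.63
tcp_pos: [0.5184, 0.033, 0.1485]
tool_rot: [-0.707, 0.011, -0.011, 0.707]
force: [-0.6, 0.7, -0.1]
finger_gap: -0.003
```

View pics/scene3c.png

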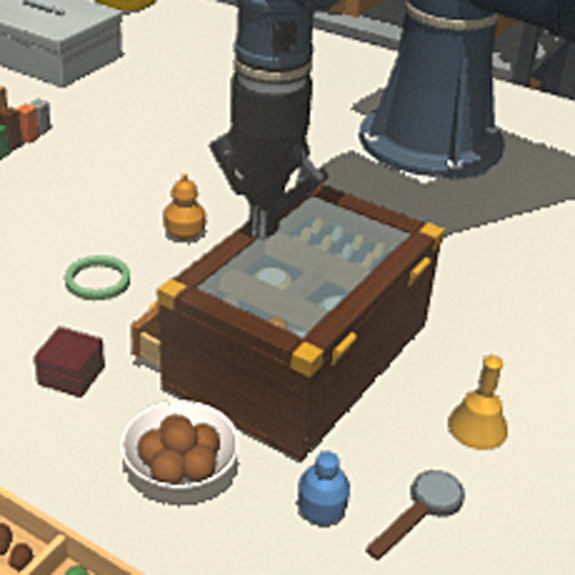

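```bash
python3 -m handwheel '[0,0.05,0,0,0,0,0, 0,0.1,0,0,0,0,0, 0,0.1,0,0,0,0,0]'; python3 -m handwheel '[0,0.1,0,0,0,0,0, 0,0.1,0,0,0,0,0]'; python3 - <<'E'
from h import *
for n in ("scene","side"):
    s=load(f"pics/{n}3.npz");w=cloud(s).reshape(-1,3)
    w=w[(w[:,2]>.1)&(w[:,2]<.16)&(w[:,0]>.42)&(w[:,0]<.65)]
    for y in np.arange(0,.19,.015):
        q=w[(abs(w[:,1]-y)<.006)&((w[:,0]>.62)|(w[:,0]<.48))]; print(n,round(y,3),np.percentile(q[:,2],[5,50,95]).round(4))
E
```

```text
t: 5.98
tcp_pos: [0.5183, 0.0331, 0.148]
tool_rot: [-0.707, 0.011, -0.011, 0.707]
force: [-0.2, -0.1, 4.5]
finger_gap: 0.001
t: 6.15
tcp_pos: [0.5183, 0.0331, 0.1478]
tool_rot: [0.707, -0.011, 0.011, -0.707]
force: [-2.0, 0.6, 11.0]
finger_gap: -0.002
scene 0.0 [0.1248 0.1311 0.1329]
scene 0.015 [0.1302 0.1312 0.1326]
scene 0.03 [0.1258 0.1294 0.1318]
scene 0.045 [0.1254 0.1278 0.1315]
scene 0.06 [0.1256 0.1275 0.1315]
scene 0.075 [0.1252 0.1273 0.1322]
scene 0.09 [0.1256 0.1273 0.1319]
scene 0.105 [0.1247 0.1272 0.1319]
scene 0.12 [0.1253 0.1272 0.1312]
scene 0.135 [0.1249 0.1272 0.1317]
scene 0.15 [0.1257 0.1299 0.1316]
scene 0.165 [0.1071 0.1304 0.1321]
scene 0.18 [0.1015 0.1186 0.1308]
side 0.0 [0.1309 0.1332 0.1351]
side 0.015 [0.1311 0.1329 0.1346]
side 0.03 [0.1273 0.1317 0.1342]
side 0.045 [0.1275 0.1307 0.1338]
side 0.06 [0.1271 0.1292 0.1335]
side 0.075 [0.1266 0.1289 0.1331]
side 0.09 [0.1265 0.129  0.1337]
side 0.105 [0.1265 0.1289 0.1334]
side 0.12 [0.1266 0.1288 0.1329]
side 0.135 [0.1265 0.1289 0.1333]
side 0.15 [0.1267 0.1311 0.1342]
side 0.165 [0.1094 0.132  0.1342]
side 0.18 [0.1076 0.1202 0.1329]
```

```bash
python3 -m handwheel '[0,-1,0,0,0,0,0, 0,-4,0,0,0,0,0, 0,-7.5,-1,0.1,0,0,0, 0,-10,-4,0.2,0,0,0, 0,-11,-7.5,0.32,0,0,0, 0,-11,-11,0.44,0,0,0, 0,-11,-14,0.55,0,0,0, 0,-11,-17,0.61,0,0,0, 0,-11,-18,0.61,0,0,0, 0,-11,-18,0.61,0,0,0]'; python3 snap.py 4 wrist side
```

```text
t: 6.98
tcp_pos: [0.5128, -0.1509, 0.2557]
tool_rot: [-0.463, 0.009, -0.017, 0.886]
force: [-1.2, 1.1, -0.3]
finger_gap: 0.001[ WARN:0@3.840] global loadsave.cpp:1063 imwrite_ Unsupported depth image for selected encoder is fallbacked to CV_8U.
```

View pics/wrist4.png

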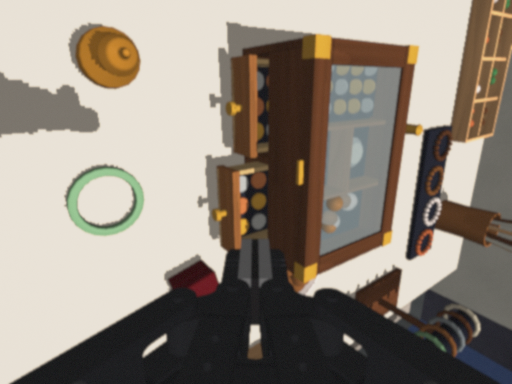

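View pics/side4c.png

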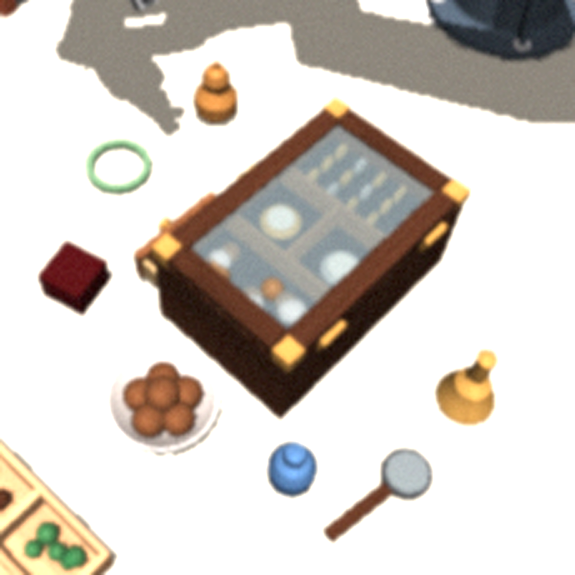

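```bash
python3 - <<'E'
from h import *
s=load("pics/wrist4.npz");w=cloud(s)
for n,(u,v) in dict(kl=(233,108),kr=(220,214),pl=(241,90),pl2=(236,140),pr=(226,180),pr2=(232,235),box=(193,280),gourd=(125,53),ban=(72,203),lidc=(316,46)).items(): print(n,w[v,u].round(4), w[v-2:v+3,u-2:u+3].reshape(-1,3).min(0).round(3))
x=w.reshape(-1,3)
for nm,c in(("l",.465),("r",.585)):
    k=x[(abs(x[:,0]-c)<.02)&(x[:,1]>-.1)&(x[:,1]<-.015)&(x[:,2]>.02)&(x[:,2]<.065)]
    for y in np.arange(-.09,-.015,.005):
        q=k[abs(k[:,1]-y)<.0025]
        if len(q)>2: print(nm,round(y,3),len(q),np.percentile(q,[5,50,95],axis=0).round(3).tolist())
E
```

```text
kl [ 0.4577 -0.0313  0.0432] [ 0.455 -0.033  0.039]
kr [ 0.5809 -0.0558  0.0407] [ 0.578 -0.06   0.037]
pl [ 0.4392 -0.0164  0.0381] [ 0.437 -0.017  0.033]
pl2 [ 0.4977 -0.018   0.0242] [ 0.495 -0.019  0.018]
pr [ 0.5401 -0.0442  0.0401] [ 0.537 -0.045  0.035]
pr2 [ 0.6082 -0.0465  0.0506] [ 0.603 -0.047  0.044]
box [ 0.663  -0.0957  0.0319] [ 0.662 -0.099  0.026]
gourd [ 0.4065 -0.1496  0.0846] [ 0.405 -0.151  0.083]
ban [ 0.5388 -0.2037  0.0109] [ 0.536 -0.206  0.009]
lidc [0.4012 0.0098 0.1283] [0.4   0.006 0.128]
l -0.035 53 [[0.453, -0.033, 0.03], [0.46, -0.033, 0.036], [0.465, -0.033, 0.042]]
l -0.03 73 [[0.452, -0.032, 0.029], [0.457, -0.031, 0.041], [0.465, -0.028, 0.043]]
l -0.025 14 [[0.452, -0.027, 0.036], [0.459, -0.024, 0.038], [0.463, -0.023, 0.04]]
l -0.02 101 [[0.456, -0.021, 0.023], [0.476, -0.018, 0.038], [0.484, -0.018, 0.054]]
r -0.06 86 [[0.576, -0.062, 0.03], [0.582, -0.061, 0.038], [0.588, -0.058, 0.043]]
r -0.055 22 [[0.576, -0.057, 0.036], [0.581, -0.056, 0.04], [0.587, -0.053, 0.042]]
r -0.05 22 [[0.579, -0.052, 0.035], [0.582, -0.05, 0.038], [0.584, -0.048, 0.039]]
r -0.045 432 [[0.567, -0.046, 0.023], [0.584, -0.045, 0.042], [0.603, -0.044, 0.055]]
r -0.04 110 [[0.567, -0.042, 0.054], [0.584, -0.04, 0.055], [0.603, -0.038, 0.056]]
r -0.035 36 [[0.568, -0.037, 0.054], [0.581, -0.037, 0.055], [0.601, -0.035, 0.056]]
r -0.02 20 [[0.576, -0.019, 0.027], [0.585, -0.018, 0.028], [0.603, -0.018, 0.029]]
```

```bash
cat > d.py <<'E'
import sys,numpy as np
from station import manip
from scipy.spatial.transform import Rotation as R
s=manip.sense(); M=R.from_quat(s['tool_rot']).as_matrix(); print(M.round(3).tolist(), s['tcp_pos'].round(4))
for a in sys.argv[1:]:
    p=np.array(eval(a)); print(a,((p-s['tcp_pos'])@M*100).round(2))
E
python3 d.py "(.584,-.112,.12)" "(.584,-.107,.042)"
```

```text
[[0.999, 0.018, 0.027], [-0.032, 0.573, 0.819], [-0.001, -0.819, 0.574]] [ 0.5123 -0.1462  0.2565]
(.584,-.112,.12) [ 7.07 13.27 -4.84]
(.584,-.107,.042) [ 7.06 19.95 -8.9 ]
```

```bash
python3 -m handwheel '[1.5,2.5,-1,0,0,0,0, 3.5,6,-2.2,0,0,0,0, 5.5,9.5,-3.5,0,0,0,0, 7,12.5,-4.7,0,0,0,0, 7.05,15,-6,0,0,0,0, 7.05,17.5,-7.5,0,0,0,0, 7.05,19.3,-8.5,0,0,0,0, 7.05,19.95,-8.9,0,0,0,0, 7.05,19.95,-8.9,0,0,0,0]'; python3 d.py "(.584,-.0835,.042)" "(.585,-.036,.042)"; python3 snap.py 5 scene wrist 2>/dev/null
```

```text
t: 7.83
tcp_pos: [0.5832, -0.1045, 0.0411]
tool_rot: [-0.461, 0.008, -0.012, 0.887]
force: [1.2, -0.2, 0.6]
finger_gap: -0.002
[[1.0, 0.013, 0.025], [-0.028, 0.575, 0.818], [-0.004, -0.818, 0.575]] [ 0.5832 -0.1045  0.0411]
(.584,-.0835,.042) [0.02 1.13 1.77]
(.585,-.036,.042) [-0.02  3.86  5.66]
```

View pics/scene5c.png

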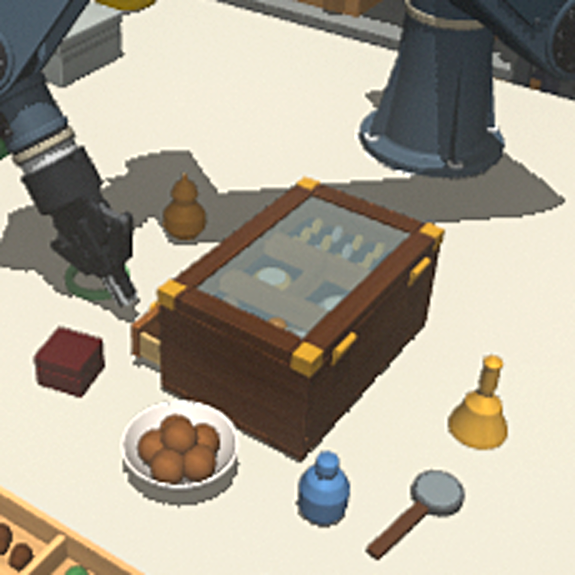

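View pics/wrist5.png

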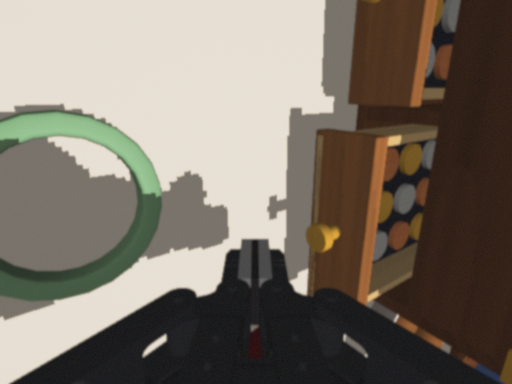

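```bash
python3 -m handwheel '[0,0.58,0.82,0,0,0,0, 0,1.15,1.64,0,0,0,0, 0,1.44,2.05,0,0,0,0, 0,1.73,2.45,0,0,0,0, 0,2.02,2.86,0,0,0,0, 0,2.3,3.27,0,0,0,0, 0,2.59,3.68,0,0,0,0, 0,2.88,4.09,0,0,0,0, 0,3.16,4.5,0,0,0,0]'; python3 snap.py 6 wrist; python3 d.py
```

```text
t: 8.68
tcp_pos: [0.5863, -0.0527, 0.0419]
tool_rot: [-0.462, 0.007, -0.014, 0.887]
force: [0.1, -1.1, 1.6]
finger_gap: -0.003
[[1.0, 0.018, 0.026], [-0.032, 0.573, 0.819], [-0.0, -0.819, 0.573]] [ 0.586  -0.0516  0.042 ]
```

View pics/wrist6.png

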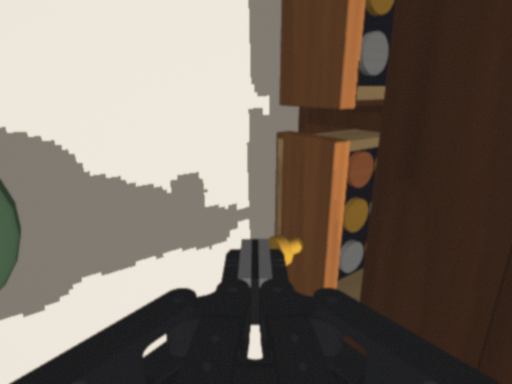

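```bash
python3 -m handwheel '[0,0.29,0.41,0,0,0,0, 0,0.5,0.7,0,0,0,0, 0,0.69,0.98,0,0,0,0, 0,0.69,0.98,0,0,0,0]'; python3 -m handwheel '[0,0.06,0.08,0,0,0,0, 0,0.12,0.16,0,0,0,0, 0,0.12,0.16,0,0,0,0]'
```

```text
t: 9.07
tcp_pos: [0.5863, -0.0401, 0.0418]
tool_rot: [-0.462, 0.007, -0.014, 0.887]
force: [-0.4, -0.2, 1.0]
finger_gap: -0.0
t: 9.32
tcp_pos: [0.5864, -0.0388, 0.0417]
tool_rot: [-0.462, 0.007, -0.014, 0.887]
force: [-1.3, -0.6, -0.3]
finger_gap: 0.006
```

```bash
python3 -m handwheel '[0,0.12,0.16,0,0,0,0, 0,0.18,0.24,0,0,0,0, 0,0.18,0.24,0,0,0,0]'; python3 -m handwheel '[0,0.06,0.08,0,0,0,0, 0,0.12,0.16,0,0,0,0, 0,0.12,0.16,0,0,0,0]'; python3 snap.py 7 wrist
```

```text
t: 9.57
tcp_pos: [0.5866, -0.0357, 0.0417]
tool_rot: [-0.462, 0.007, -0.014, 0.887]
force: [-0.1, -1.1, 0.0]
finger_gap: -0.0
t: 9.82
tcp_pos: [0.5866, -0.0337, 0.0416]
tool_rot: [-0.462, 0.007, -0.014, 0.887]
force: [-0.0, -1.3, 1.6]
finger_gap: -0.002
```

View pics/wrist7.png

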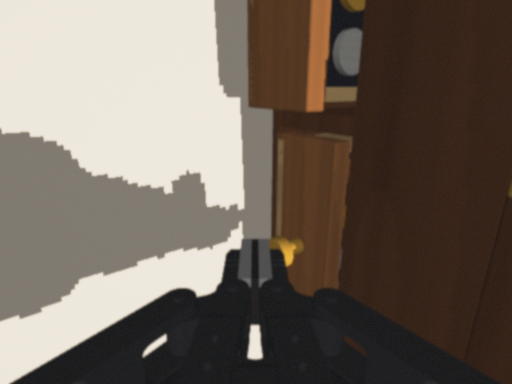

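Right drawer is nearly home (its panel just proud at u≈275–350); keep pushing until the stop is felt.

```bash
python3 -m handwheel '[0,0.06,0.08,0,0,0,0, 0,0.12,0.16,0,0,0,0, 0,0.12,0.16,0,0,0,0]'; python3 -m handwheel '[0,0.06,0.08,0,0,0,0, 0,0.12,0.16,0,0,0,0, 0,0.12,0.16,0,0,0,0]'; python3 snap.py 8 wrist
```

```text
t: 10.12
tcp_pos: [0.5867, -0.0317, 0.0416]
tool_rot: [-0.462, 0.007, -0.014, 0.887]
force: [-0.7, -1.9, -0.1]
finger_gap: -0.007
t: 10.37
tcp_pos: [0.5868, -0.0297, 0.0415]
tool_rot: [-0.462, 0.007, -0.014, 0.887]
force: [-0.0, -0.3, 0.1]
finger_gap: 0.006
```

View pics/wrist8.png

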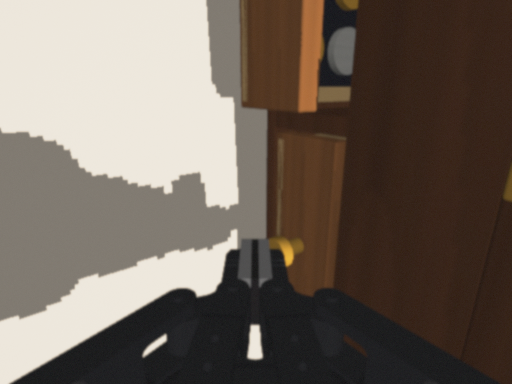

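```bash
python3 -m handwheel '[0,0.06,0.08,0,0,0,0, 0,0.12,0.16,0,0,0,0, 0,0.12,0.16,0,0,0,0]'; python3 -m handwheel '[0,0.06,0.08,0,0,0,0, 0,0.12,0.16,0,0,0,0, 0,0.12,0.16,0,0,0,0]'
```

```text
t: 10.67
tcp_pos: [0.587, -0.0286, 0.0415]
tool_rot: [-0.463, 0.007, -0.014, 0.886]
force: [-1.6, -3.7, 1.2]
finger_gap: -0.004
t: 10.92
tcp_pos: [0.587, -0.0283, 0.0414]
tool_rot: [-0.464, 0.007, -0.014, 0.886]
force: [-3.0, -9.8, 4.3]
finger_gap: -0.003
```

```bash
python3 -m handwheel '[0,-0.58,-0.82,0,0,0,0, 0,-1.7,-2.45,0,0,0,0, 0,-2.6,-3.7,0,0,0,0, 0,-2.6,-3.7,0,0,0,0]'; python3 d.py "(.585,-.075,.11)" "(.468,-.075,.11)" "(.468,-.062,.042)"; python3 snap.py 9 wrist
```

```text
t: 11.25
tcp_pos: [0.5867, -0.0745, 0.0412]
tool_rot: [-0.463, 0.007, -0.016, 0.886]
force: [0.5, -0.9, -0.5]
finger_gap: 0.0
[[0.999, 0.022, 0.028], [-0.035, 0.571, 0.82], [0.002, -0.821, 0.571]] [ 0.5867 -0.0745  0.0412]
(.585,-.075,.11) [-0.15 -5.68  3.88]
(.468,-.075,.11) [-11.84  -5.93   3.56]
(.468,-.062,.042) [-11.9    0.39   0.74]
```

View pics/wrist9.png

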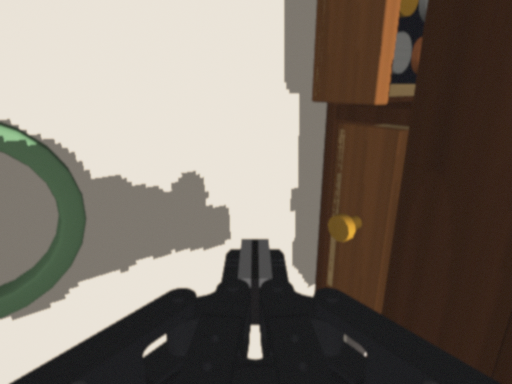

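Right drawer is home. The panel around u≈335–405 is flush with the frame, and its knob is at (343,228). Next, the left drawer.

```bash
python3 -m handwheel '[-0.5,-2.5,1.5,0,0,0,0, -2,-5.5,3.6,0,0,0,0, -5,-5.8,3.6,0,0,0,0, -8.5,-5.8,3.6,0,0,0,0, -11,-5.9,3.6,0,0,0,0, -11.85,-5,3,0,0,0,0, -11.9,-2.8,2.2,0,0,0,0, -11.9,-0.8,1.3,0,0,0,0, -11.9,0.39,0.74,0,0,0,0, -11.9,0.39,0.74,0,0,0,0]'; python3 d.py "(.468,-.024,.042)"; python3 snap.py 10 wrist side 2>/dev/null
```

```text
t: 12.13
tcp_pos: [0.4655, -0.0571, 0.0409]
tool_rot: [-0.461, 0.009, -0.013, 0.887]
force: [-0.7, 1.4, -0.6]
finger_gap: 0.005
[[1.0, 0.014, 0.028], [-0.031, 0.575, 0.817], [-0.004, -0.818, 0.576]] [ 0.4655 -0.0571  0.0409]
(.468,-.024,.042) [0.15 1.82 2.78]
```

View pics/wrist10.png

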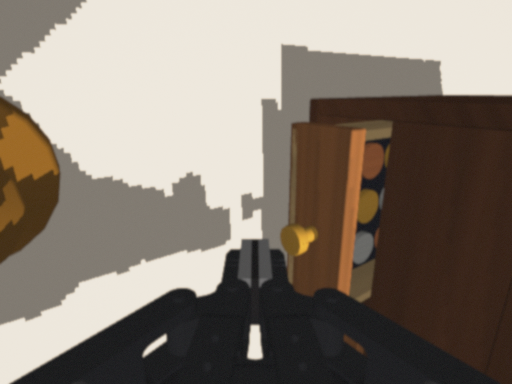

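View pics/side10c.png

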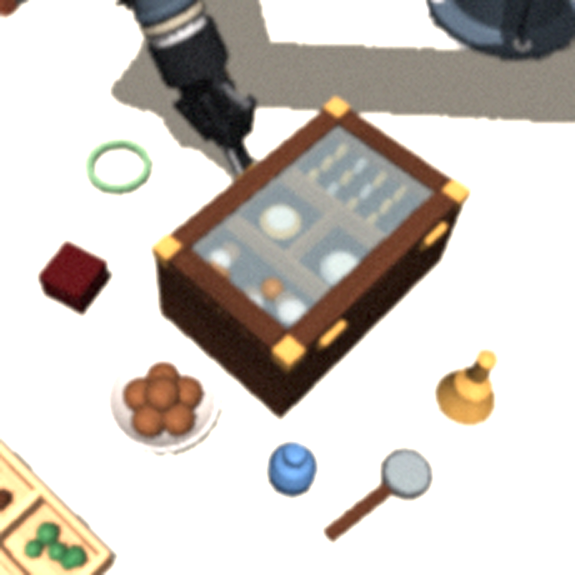

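```bash
python3 -m handwheel '[0,0.29,0.41,0,0,0,0, 0,0.58,0.82,0,0,0,0, 0,0.86,1.23,0,0,0,0, 0,1.15,1.64,0,0,0,0, 0,1.44,2.05,0,0,0,0, 0,1.61,2.29,0,0,0,0, 0,1.61,2.29,0,0,0,0]'; python3 -m handwheel '[0,0.06,0.08,0,0,0,0, 0,0.12,0.16,0,0,0,0, 0,0.12,0.16,0,0,0,0]'; python3 -m handwheel '[0,0.06,0.08,0,0,0,0, 0,0.12,0.16,0,0,0,0, 0,0.12,0.16,0,0,0,0]'
```

```text
t: 12.82
tcp_pos: [0.4676, -0.0302, 0.0427]
tool_rot: [-0.462, 0.007, -0.014, 0.887]
force: [1.0, -1.2, -0.9]
finger_gap: 0.001
t: 13.07
tcp_pos: [0.4677, -0.029, 0.0423]
tool_rot: [-0.462, 0.007, -0.014, 0.887]
force: [-0.4, -0.5, 0.4]
finger_gap: 0.002
t: 13.32
tcp_pos: [0.4677, -0.027, 0.0423]
tool_rot: [-0.462, 0.007, -0.014, 0.887]
force: [-0.1, -1.0, 0.6]
finger_gap: 0.001
```

```bash
python3 -m handwheel '[0,0.06,0.08,0,0,0,0, 0,0.12,0.16,0,0,0,0, 0,0.12,0.16,0,0,0,0]'; python3 -m handwheel '[0,0.06,0.08,0,0,0,0, 0,0.12,0.16,0,0,0,0, 0,0.12,0.16,0,0,0,0]'; python3 snap.py 11 wrist
```

```text
t: 13.57
tcp_pos: [0.4679, -0.0251, 0.0422]
tool_rot: [-0.462, 0.007, -0.014, 0.887]
force: [-1.8, -1.5, 1.0]
finger_gap: 0.003
t: 13.82
tcp_pos: [0.4681, -0.0247, 0.0421]
tool_rot: [-0.464, 0.006, -0.014, 0.886]
force: [-3.8, -9.1, 3.9]
finger_gap: -0.001
```

View pics/wrist11.png

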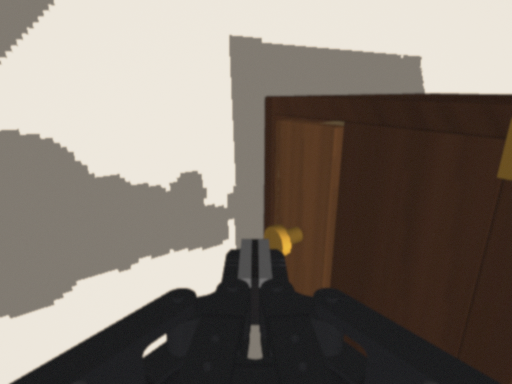

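```bash
python3 -m handwheel '[0,-0.58,-0.82,0,0,0,0, 0,-1.7,-2.45,0,0,0,0, 0.5,-3.7,-2,0,0,0,0, 1.5,-6.5,-0.5,0,0,0,0, 3,-9.5,1,0,0,0,0, 4.5,-12.5,2.5,0,0,0,0, 5,-16,2.5,0,0,0,0, 5,-18,2.5,0,0,0,0, 5,-18,2.5,0,0,0,0, 5,-18,2.5,0,0,0,0]'; python3 snap.py 12 wrist scene side 2>/dev/null
python3 - <<'E'
from h import *
w=cloud(load("pics/wrist12.npz")).reshape(-1,3)
for c in (.455,.585):
    q=w[(abs(w[:,0]-c)<.045)&(w[:,2]>.022)&(w[:,2]<.05)&(w[:,1]>-.04)&(w[:,1]<.03)]
    f=w[(abs(w[:,0]-c)<.045)&(w[:,2]>.07)&(w[:,2]<.105)&(w[:,1]>-.04)&(w[:,1]<.03)]
    print(c,len(q),np.percentile(q[:,1],[2,25,50,75]).round(4),len(f),np.percentile(f[:,1],[25,50,75]).round(4) if len(f) else None)
for n in("scene","side"):
    a=load(f"pics/{n}0.npz")["frame"].astype(int);b=load(f"pics/{n}12.npz")["frame"].astype(int)
    W=cloud(load(f"pics/{n}12.npz"));l=W[(W[...,2]>.1)&(W[...,2]<.16)&(abs(W[...,0]-.525)<.12)]
    q=l[(l[:,1]>.006)&(l[:,1]<.022)];q2=l[(l[:,1]>.15)&(l[:,1]<.168)];print(n,"lid front z",np.median(q[:,2]),"hinge side",np.median(q2[:,2]))
E
```

```text
t: 14.7
tcp_pos: [0.5154, -0.1077, 0.2045]
tool_rot: [-0.462, 0.007, -0.015, 0.887]
force: [0.3, 0.2, -1.6]
finger_gap: -0.005
0.455 1650 [-0.0102  0.0051  0.006   0.0067] 2792 [0.0056 0.0063 0.007 ]
0.585 843 [-0.0138  0.0018  0.0026  0.0032] 1317 [0.0024 0.003  0.0034]
scene lid front z 0.13060008876589804 hinge side 0.13057147351156645
side lid front z 0.13224883038110732 hinge side 0.13226789933591204
```

View pics/wrist12.png

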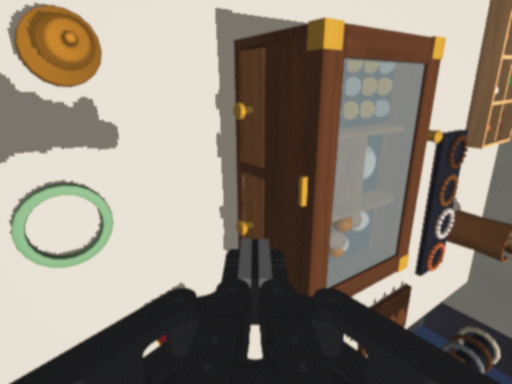

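View pics/side12c.png

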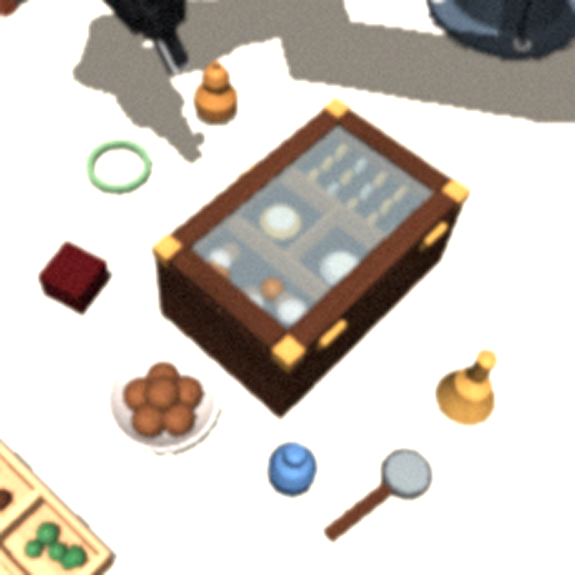

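Both drawer fronts are flush with the chest to within 0.5 mm. The lid is level, with its front and hinge sides at the same height. The wares stand where they were, and the arm is clear of everything.

```bash
python3 -c "
from station import manip
print(manip.sign_off())"
```

```text
the job is handed in; nothing more can be done
None
```

The jewellery chest is shut: the lid lies flat and both drawers are fully home. I handed the job in at about 15 s of the 58 s allowed; no verdict came back.

- **Lid:** I swung it over with the closed fingertips on its front rail, slowing to well under the slam limit at the end. The readings after each move were at most about 11 N, taken as it came to rest on its seat. In the last pictures its front and hinge sides are at the same height (130.6 mm against 130.6 mm in one camera, 132.2 mm against 132.3 mm in the other).
- **Drawers:** I pushed each one in by its knob until I felt its stop, at about 10 N. Their fronts measure within about 0.5 mm of flush with the chest face.
- **Loose wares:** they look untouched when I compare the before and after pictures by eye. I did not measure each one's position again. The arm finished clear of everything.

One thing disagreed with my estimate. The fingertips touched the right knob about 7–8 mm later than the given dimensions suggested. I therefore relied on the force at the stops and the pictures, not on the planned positions. No check failed.

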